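# Reset the water filter's flow valve: shut it, then back off two turns

## Robot

A 6-joint arm with a two-finger parallel gripper is mounted at the origin on a cart in front of the work surface, level with it; the furniture and walls round the work are solid. World frame = base frame: x ahead of the robot, y to its left, z up, the work surface at z = 0. Lengths are in m, angles in rad, forces in N, time in s.
With the tool pointing down it reaches from about 0.35 to 0.775 m from the base axis. Payload 5.5 kg.
Tool frame: the origin (TCP) lies between the finger pads; the fingertips stand 19 mm ahead of it and the grasp point (between the pads) is the TCP; z points along the fingers, y is the line along which they close (so a half turn about z gives the same grasp; the last joint's range is limited). The gripper opens to 85 mm and grips with 20 to 120 N. Pads are 22 mm wide; open, the fingers measure 114 mm over their backs; the gripper's body (76 mm by 85 mm) begins 54 mm behind the grasp point. The pads swing forward as they close: fully open they stand 13 mm farther back than shut.
Start: joints at [1.101, 0.313, 0.046, 1.304, 0, 1.431], TCP at [0.186, 0.544, 0.25] pointing down, gripper open.
Joint ranges: [-2.76, 2.76], [-0.86, 1.69], [-1.03, 1.26], [-2.2, 2.34], [-1.47, 1.5], [-3.14, 3.14]. Speed limits (rad/s): [2.57, 2.57, 3.14, 3.14, 3.14, 3.14].

## Interface

Orientations are given as a unit quaternion [x, y, z, w].
In Python, from rig import bot gives the robot as it stands.
- The arm moves only by the tool step_arm, never from a script. Its argument "rows" is a list of rows, each an object of numbers: "tx", "ty", "tz": the shift along the tool's x, y, z normalised to -1 to 1, where 1 is 12 cm; "rx", "ry", "rz": the turn, a rotation vector about the tool's x, y, z normalised to -1 to 1, where 1 is 360 degrees; "gripper": the opening, from 0 (shut) to 1 (fully open). In form: [{"tx": .., "ty": .., "tz": .., "rx": .., "ry": .., "rz": .., "gripper": ..}, ...]. A call has 1 to 8 rows; each row is the pose to reach, as a shift and turn from the pose commanded when the call began, along the tool's axes at that moment, turning the shorter way round; what a row does not reach only later rows make up. A row lasts 1/10 s, in which the tool goes at most 50 mm and 8.59 degrees, less where a joint would pass 70% of its speed; a pose out of reach is approached as far as the arm can. A call with a number of a shift or a turn outside -1 to 1 is refused whole. A call with a gripper value outside its range is refused whole. The fingers move at their own pace and stop on an object; the grip force is fixed at half the most. Time passes only in rows, so rows that repeat a pose let the fingers close. It gives the time, the measured TCP pose, the force, the opening and the grip force at its end, in the units of the state.
- bot.read_state(): the state, without advancing time (a new reading comes with each control period).
- bot.grab_frame(name): name is "scene" or "top" or "wrist"; returns a dict with "pixels" (400x640x3 uint8, red, green, blue), "camera_matrix" (3x3 intrinsics, pixels), "extrinsics" (4x4, takes a point from camera to world coordinates); the wrist camera has in their place "hand_eye" (4x4, takes a point from camera to tool coordinates, whose origin is the TCP and whose axes are the flange's). Camera axes: x right, y down, z forward; pixel columns grow to the right and rows downward; lengths in m; the calibration is good to about 2 mm. The wrist camera is an equidistant fisheye: a pixel r from the principal point sees the ray r / f radians off the axis. A picture is of the moment at which its call begins: read the wrist's pose just before it. There is no depth.
- bot.job_done(): hands the job in; it is judged then, once.
The state is a dict: "time": time; "joints": joint angles; "joint_vel": joint speeds; "joint_efforts": joint torques, N m; "eef_pos": TCP position; "tool_rot": TCP orientation; "force": force on the tool from outside, world axes, zero at the start; "wrist_torque": the same for the moment, N m; "opening": finger opening in m; "finger_force": force on a finger pad.
Only numpy, scipy, OpenCV 4.12 (cv2) and the standard library are available. Lean on these libraries where they do the work, as an engineer would, in place of code of your own. Each camera call takes 0.05 s, during which the arm holds its last target. There are 200 camera calls.

## Task

Set the flow valve of the counter-top water filter: take the black crank handle on the blue hand wheel and turn it clockwise until the valve is shut against its stop, then open it exactly two full turns anticlockwise from there. Finish still gripping the handle, at rest at that setting (do not let go), and leave the cup, the lemon and the tin standing where they are.

Things in the scene. Friction and masses are not known exactly. Their poses are not given: they have to be found in the camera images.
- filter_unit: Counter-top water filter fixed on the worktop: white base plate 200 x 260 x 12 mm, white cartridge with blue ends across its back (axis at x +105 mm, 62 mm up, radius 44, 230 long), upright brass valve in front. Origin: on the valve's vertical axis at worktop height; z up, +x to the cartridge, -x along the steel spout (108 mm out, 81 high). Only the wheel and handle are higher than 106 mm.
- valve_wheel (a joint): Blue hand wheel on the valve's vertical axis (rim radius 45 mm, rim 106 to 118 mm, hub to 125 mm above the worktop). Rad: 0 = shut, at a hard stop; grows anticlockwise seen from above (opening), 6.283 a turn, to a stop at 18.85. Starts 0.5 to 1.5 turns open. Stays where left (friction 0.12 N m, about 3 N at the handle).
- crank_handle: Black upright grip on the wheel's rim, 45 mm from the axis: round, 23 mm wide, 54 tall (122 to 176 mm above the worktop). Spins freely on its own pin, so a gripper can carry it round without turning itself. Origin: centre of its underside; z up. At wheel angle a it lies at (-45 sin a, 45 cos a) mm in filter_unit's frame: on its +y side when shut.
- handle_grip (a point): The middle of the crank handle's grip, on its axis, 152 mm above the worktop: the place to take it, from above. Mind the arm: a wall shelf (not listed) overhangs the worktop's back, its front edge 0.59 m ahead of the robot and its underside 0.57 m above the worktop; draw the arm in before it swings across.
- cup: Small white cup, 66 mm wide, 45 mm tall, loose, under the end of the spout. Origin: centre of its underside. Leave it.
- lemon: Yellow lemon, 78 x 55 x 56 mm, lying to the right of the filter. Origin: its underside. Leave it.
- tin: Small printed food tin, 57 mm wide, 72 mm tall, standing to the left of the filter. Origin: centre of its underside. Leave it.

How it is judged:
On the way:
1. the valve has been turned shut, to its stop (value of joint valve_wheel below 0.12 rad), for 0.1 s.
At the end, for the whole second after the job is handed in: The valve stands two turns (12.57 rad) open from its stop, within 0.25 rad (14 degrees), and is at rest, and the fingers hold the crank handle: they press on it with more than 1.5 N and the grasp point is within 35 mm of the middle of the grip (value of joint valve_wheel between 12.316 and 12.816 rad and velocity of joint valve_wheel between -0.1 and 0.1 rad/s and contact force between the fingers and crank_handle above 1.5 N and distance between the grasp point and handle_grip below 0.035 m); the arm keeps its last pose, push and grip.
It fails at once if the cup is moved more than 25 mm or knocked over (distance of cup from where it was at the start of the episode above 0.025 m or angle between cup's own z axis and vertical above 0.5 rad).
It fails at once if the lemon is moved more than 40 mm (distance of lemon from where it was at the start of the episode above 0.04 m).
It fails at once if the tin is moved more than 25 mm or knocked over (distance of tin from where it was at the start of the episode above 0.025 m or angle between tin's own z axis and vertical above 0.5 rad).
It also fails if it takes over 67 s, if anything falls off the work surface, if the arm or the gripper's body presses on something with over 40 N, if the wrist force passes 120 N, or if a joint passes its speed limit or range.

## Working session

There is one attempt and no reset: what is moved stays moved. The work goes in short steps, Python scripts to look and compute and a tool call to move; the robot and the scene stay as the last step left them, time stands still between calls to the robot, and variables do not carry over. Pictures are saved under pics/ and viewed, at most 10 in all, crops included, and the job is handed in when it is done.

Besides the shell and the picture viewer there is one more tool, called after "Request:" as a command line: name --argument value ..., lists and objects as JSON in quotes. step_arm: Moves the arm, as the interface text tells. Scaled input: -1 to 1 covers 12 cm each way for a shift and 360 degrees each way for a turn. Its arguments: {"type":"object","properties":{"rows":{"type":"array","items":{"type":"object","properties":{"tx":{"type":"number","minimum":-1,"maximum":1},"ty":{"type":"number","minimum":-1,"maximum":1},"tz":{"type":"number","minimum":-1,"maximum":1},"rx":{"type":"number","minimum":-1,"maximum":1},"ry":{"type":"number","minimum":-1,"maximum":1},"rz":{"type":"number","minimum":-1,"maximum":1},"gripper":{"type":"number"}}}}},"required":["rows"]}

```bash
mkdir -p pics; ls; python3 - <<'E'
from rig import bot
import cv2,numpy as np
s=bot.read_state();print(s)
for n in ("scene","top"):
    f=bot.grab_frame(n);np.savez(f"pics/{n}0.npz",p=f["pixels"],K=f["camera_matrix"],E=f["extrinsics"])
    cv2.imwrite(f"pics/{n}0.png",f["pixels"][:,:,::-1]);print(n,f["camera_matrix"],f["extrinsics"])
E
```

```text
pics
{'time': 0.0, 'joints': array([ 1.10140650e+00,  3.14022733e-01,  4.49574344e-02,  1.30358962e+00,
       -1.22878316e-05,  1.43118826e+00]), 'joint_vel': array([ 0.00053629,  0.00060948, -0.00019036, -0.00012789,  0.00018978,
        0.00144092]), 'joint_efforts': array([ 1.03735470e-03, -4.80624604e+01,  2.98535693e+01,  1.95852929e-02,
        5.72072736e-05,  1.03350979e-05]), 'eef_pos': array([0.18600235, 0.54357457, 0.24938732]), 'tool_rot': array([ 1.64144617e-01,  9.86435847e-01, -8.88385892e-04, -2.72755168e-04]), 'force': array([-0.3050869 , -0.24785205, -0.20128298]), 'wrist_torque': array([0.02593966, 0.03144534, 0.0004672 ]), 'finger_force': 0.0, 'opening': 0.08544965540310472}
scene [[478.10436601   0.         317.20991927]
 [  0.         478.10436601 201.43005968]
 [  0.           0.           1.        ]] [[ 0.89460256 -0.27470687  0.35245199 -0.00416075]
 [-0.44681284 -0.56167246  0.69633493 -1.01416609]
 [ 0.00667459 -0.78042308 -0.62521617  0.81103279]
 [ 0.          0.          0.          1.        ]]
top [[481.09533255   0.         321.88534631]
 [  0.         481.09533255 200.84322763]
 [  0.           0.           1.        ]] [[ 0.04500791 -0.97081742  0.23555854  0.1987965 ]
 [-0.99896807 -0.04230062  0.01653642 -0.22687288]
 [-0.00608957 -0.23605973 -0.97171947  1.00522578]
 [ 0.          0.          0.          1.        ]]
```

View pics/top0.png

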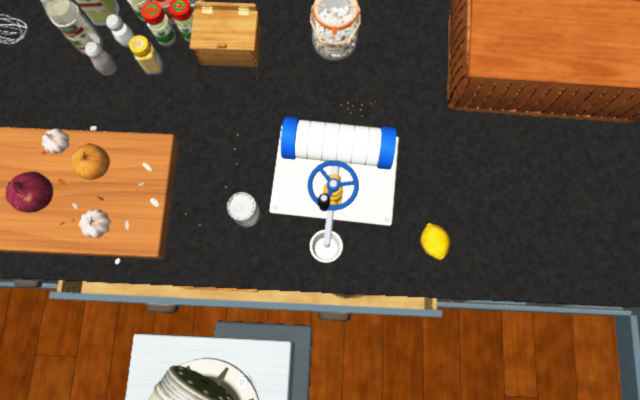

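View pics/scene0.png

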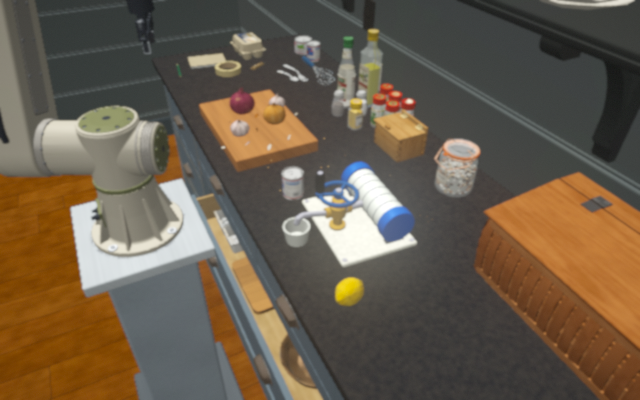

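The top view shows the wheel at about (333,185), with the handle on its lower left at (323,200). The spout runs to the cup at (326,246), the tin is at (243,208) and the lemon at (435,240).

```bash
cat > h.py <<'E'
import numpy as np,cv2
from scipy.spatial.transform import Rotation as R
def onplane(K,E,uv,z):
    d=E[:3,:3]@np.linalg.inv(K)@np.array([uv[0],uv[1],1.]);o=E[:3,3]
    return (o+d*(z-o[2])/d[2])[:2]
E
python3 - <<'E'
from h import *
f=np.load("pics/top0.npz");p,K,E=f["p"],f["K"],f["E"]
hsv=cv2.cvtColor(p,cv2.COLOR_RGB2HSV)
m=cv2.inRange(hsv,(100,120,50),(125,255,255))
n,l,st,c=cv2.connectedComponentsWithStats(m)
for i in range(1,n):
    if st[i,4]>60:
        print(st[i],c[i])
        q=np.argwhere(l==i)[:,::-1].astype(np.float32)
        e=cv2.fitEllipse(cv2.convexHull(q));w=onplane(K,E,e[0],.112);print(e,w,"ends62",onplane(K,E,c[i],.062+.03))
# plate edges
m=cv2.inRange(hsv,(0,0,170),(180,60,255))[110:235,262:405]
cs=max(cv2.findContours(m,0,2)[0],key=cv2.contourArea)
ap=cv2.approxPolyDP(cs,4,True)[:,0]+[262,110]
for a in ap: print(a,onplane(K,E,a,.012))
# handle: dark pixels near
print(p[188:214,312:336].max(2))
cv2.imwrite("pics/c.png",cv2.resize(p[150:260,260:420,::-1],None,fx=5,fy=5,interpolation=2))
for n_,uv,z in(("spout/cup",(326,246),.045),("tin",(242,203),.072),("lemon",(435,240),.03)):print(n_,onplane(K,E,uv,z))
E
```

```text
[281 116  18  43 595] [288.4907563  136.55462185]
((289.8357849121094, 136.5875244140625), (21.32880401611328, 47.65389633178711), 3.6340036392211914) [ 0.54307474 -0.14253378] ends62 [ 0.55073806 -0.13792546]
[377 126  20  43 609] [387.06239737 146.70771757]
((385.653564453125, 146.2472686767578), (21.205270767211914, 48.663761138916016), 7.590265274047852) [ 0.53096376 -0.33177987] ends62 [ 0.53754398 -0.33696434]
[308 161  50  49 732] [333.5204918  183.55464481]
((332.6011047363281, 185.13365173339844), (49.39249801635742, 50.078590393066406), 60.654048919677734) [ 0.44732547 -0.23088715] ends62 [ 0.45619347 -0.23265834]
[279 138] [ 0.57731037 -0.10951301]
[270 212] [ 0.41054534 -0.10147332]
[323 217] [ 0.40466766 -0.21389433]
[325 229] [ 0.37921784 -0.21922063]
[315 234] [ 0.36770829 -0.19880429]
[337 234] [ 0.36972937 -0.24472725]
[330 230] [ 0.37755516 -0.22977043]
[332 218] [ 0.40334918 -0.2329265 ]
[391 223] [ 0.39806819 -0.35707683]
[397 137] [ 0.59068391 -0.36806996]
[390 169] [ 0.51658937 -0.35360057]
[376 167] [ 0.51980745 -0.32336287]
[379 128] [ 0.61009854 -0.32829941]

[... 2132 characters left out ...]
4 254 254 254 254 254 249 193  97  51  35  27  24  21  29  74 150 186
  192 192 192 192 192 192]
 [253 254 254 254 254 254 252 232 156 105  91  70  57  54  67 121 165 180
  181 181 180 179 179 182]
 [254 254 254 254 254 254 253 251 235 186 143 113 100 102 123 185 202 198
  202 197 180 168 180 191]
 [254 254 254 254 254 254 254 254 252 248 235 218 196 218 229 231 233 232
  234 229 201 179 230 245]
 [254 254 254 254 254 254 254 254 254 253 253 252 250 250 248 241 240 240
  241 236 208 189 243 252]
 [254 254 254 254 254 254 254 254 254 254 254 254 254 253 249 240 241 241
  242 235 205 202 247 253]]
spout/cup [ 0.33870603 -0.22298714]
tin [ 0.41365595 -0.05187568]
lemon [ 0.36303525 -0.44482544]
```

View pics/c.png

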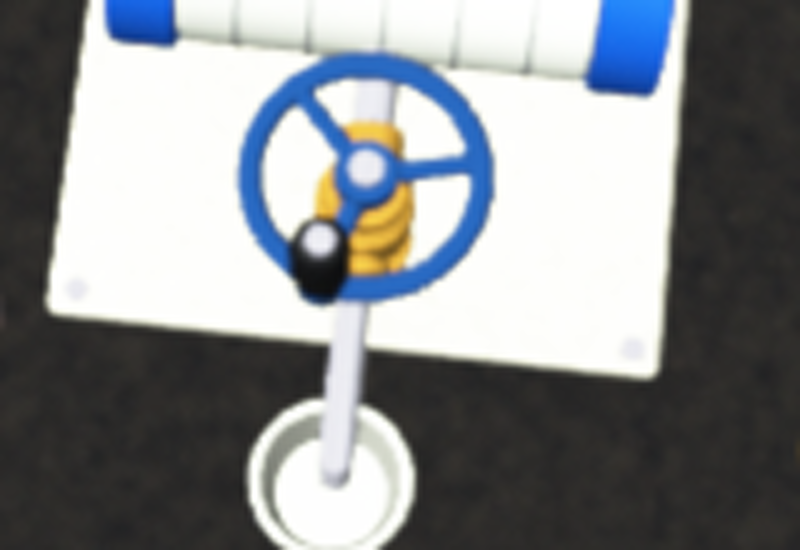

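```bash
python3 - <<'E'
from h import *
f=np.load("pics/top0.npz");K,E=f["K"],f["E"]
C=onplane(K,E,(332.7,185.1),.112);H=onplane(K,E,(324,197.6),.176);Hb=onplane(K,E,(333.4,183.6),.125)
d=H-C;print(C,H,"hub",Hb,np.hypot(*d),"phi",np.degrees(np.arctan2(-d[0],d[1])))
E
```

```text
[ 0.44740089 -0.23107472] [ 0.40589975 -0.21624799] hub [ 0.44679301 -0.23222421] 0.04407013332929368 phi 70.34019041771226
```

Request:
step_arm --rows '[{"ty": -0.5, "rz": -0.02, "gripper": 1}, {"ty": -1, "rz": -0.04, "gripper": 1}, {"ty": -1, "rz": -0.0525, "gripper": 1}, {"ty": -1, "rz": -0.0525, "gripper": 1}]'

```text
invalid input at $.rows[0]: expected keys tx, ty, tz, rx, ry, rz, gripper
```

Request:
step_arm --rows '[{"tx": 0, "ty": -0.5, "tz": 0, "rx": 0, "ry": 0, "rz": -0.02, "gripper": 1}, {"tx": 0, "ty": -1, "tz": 0, "rx": 0, "ry": 0, "rz": -0.04, "gripper": 1}, {"tx": 0, "ty": -1, "tz": 0, "rx": 0, "ry": 0, "rz": -0.0525, "gripper": 1}, {"tx": 0, "ty": -1, "tz": 0, "rx": 0, "ry": 0, "rz": -0.0525, "gripper": 1}]'

```text
time: 0.5
eef_pos: [0.146, 0.4278, 0.2502]
tool_rot: [-0.0, 1.0, -0.001, -0.0]
force: [-0.1, 1.5, 0.6]
opening: 0.0857
finger_force: 0.0
```

Request:
step_arm --rows '[{"tx": -0.35, "ty": -0.3, "tz": 0, "rx": 0, "ry": 0, "rz": 0, "gripper": 1}, {"tx": -0.7, "ty": -0.65, "tz": 0, "rx": 0, "ry": 0, "rz": 0, "gripper": 1}, {"tx": -1, "ty": -1, "tz": 0, "rx": 0, "ry": 0, "rz": 0, "gripper": 1}, {"tx": -1, "ty": -1, "tz": 0, "rx": 0, "ry": 0, "rz": 0, "gripper": 1}]'

```text
time: 0.9
eef_pos: [0.2702, 0.3091, 0.2504]
tool_rot: [0.002, 1.0, 0.0, 0.001]
force: [-0.8, 0.4, -0.0]
opening: 0.0853
finger_force: 0.0
```

Request:
step_arm --rows '[{"tx": -0.25, "ty": -0.3, "tz": 0, "rx": 0, "ry": 0, "rz": 0, "gripper": 1}, {"tx": -0.5, "ty": -0.65, "tz": 0, "rx": 0, "ry": 0, "rz": 0, "gripper": 1}, {"tx": -0.75, "ty": -1, "tz": 0, "rx": 0, "ry": 0, "rz": 0, "gripper": 1}, {"tx": -0.75, "ty": -1, "tz": 0, "rx": 0, "ry": 0, "rz": 0, "gripper": 1}]'

```text
time: 1.3
eef_pos: [0.3619, 0.187, 0.2503]
tool_rot: [0.005, 1.0, -0.0, 0.001]
force: [-1.2, 0.6, -0.5]
opening: 0.0851
finger_force: 0.0
```

Request:
step_arm --rows '[{"tx": -0.15, "ty": -0.33, "tz": 0, "rx": 0, "ry": 0, "rz": 0, "gripper": 1}, {"tx": -0.25, "ty": -0.66, "tz": 0, "rx": 0, "ry": 0, "rz": 0, "gripper": 1}, {"tx": -0.35, "ty": -1, "tz": 0, "rx": 0, "ry": 0, "rz": 0, "gripper": 1}, {"tx": -0.35, "ty": -1, "tz": 0, "rx": 0, "ry": 0, "rz": 0, "gripper": 1}]'

```text
time: 1.7
eef_pos: [0.4019, 0.0673, 0.2502]
tool_rot: [0.004, 1.0, -0.0, 0.001]
force: [0.2, 0.5, 0.3]
opening: 0.0856
finger_force: 0.0
```

Request:
step_arm --rows '[{"tx": 0, "ty": -0.33, "tz": 0, "rx": 0, "ry": 0, "rz": 0, "gripper": 1}, {"tx": 0, "ty": -0.66, "tz": 0, "rx": 0, "ry": 0, "rz": 0, "gripper": 1}, {"tx": 0, "ty": -1, "tz": 0, "rx": 0, "ry": 0, "rz": 0, "gripper": 1}, {"tx": 0, "ty": -1, "tz": 0, "rx": 0, "ry": 0, "rz": 0, "gripper": 1}]'

```text
time: 2.1
eef_pos: [0.4007, -0.0523, 0.2503]
tool_rot: [0.003, 1.0, -0.001, 0.0]
force: [-0.2, -0.0, -0.7]
opening: 0.0854
finger_force: 0.0
```

Request:
step_arm --rows '[{"tx": 0, "ty": -0.33, "tz": 0, "rx": 0, "ry": 0, "rz": 0, "gripper": 1}, {"tx": 0, "ty": -0.66, "tz": 0, "rx": 0, "ry": 0, "rz": 0, "gripper": 1}, {"tx": 0, "ty": -1, "tz": 0, "rx": 0, "ry": 0, "rz": 0, "gripper": 1}, {"tx": 0, "ty": -1, "tz": 0, "rx": 0, "ry": 0, "rz": 0, "gripper": 1}]'

```text
time: 2.5
eef_pos: [0.401, -0.1721, 0.2501]
tool_rot: [0.002, 1.0, -0.001, 0.001]
force: [0.7, 0.5, -0.4]
opening: 0.0852
finger_force: 0.0
```

Request:
step_arm --rows '[{"tx": -0.03, "ty": -0.37, "tz": 0, "rx": 0, "ry": 0, "rz": 0, "gripper": 1}, {"tx": -0.03, "ty": -0.37, "tz": 0, "rx": 0, "ry": 0, "rz": 0, "gripper": 1}, {"tx": -0.03, "ty": -0.37, "tz": 0, "rx": 0, "ry": 0, "rz": 0, "gripper": 1}]'

```text
time: 2.8
eef_pos: [0.4037, -0.2129, 0.2499]
tool_rot: [0.0, 1.0, 0.001, -0.0]
force: [-0.5, 0.7, 0.3]
opening: 0.0855
finger_force: 0.0
```

```bash
python3 - <<'E'
from h import *
from rig import bot
s=bot.read_state();f=bot.grab_frame("wrist");print(f["camera_matrix"],f["hand_eye"],s["eef_pos"],s["joints"])
np.savez("pics/w1.npz",p=f["pixels"],K=f["camera_matrix"],HE=f["hand_eye"],pos=s["eef_pos"],q=s["tool_rot"])
cv2.imwrite("pics/w1.png",f["pixels"][:,:,::-1])
E
```

```text
[[309.70691629   0.         317.03563853]
 [  0.         309.70691629 196.25227988]
 [  0.           0.           1.        ]] [[-1.24748532e-03 -9.53584330e-01 -3.01123513e-01  7.64432075e-02]
 [ 9.99999023e-01 -9.99682720e-04 -9.77015445e-04  4.86864114e-04]
 [ 6.30638646e-04 -3.01124437e-01  9.53584645e-01 -1.24104722e-01]
 [ 0.00000000e+00  0.00000000e+00  0.00000000e+00  1.00000000e+00]] [ 0.40369811 -0.21285745  0.24987715] [-6.61940723e-01  8.50248645e-02 -2.40425298e-01  1.24663565e+00
  8.19488271e-04 -6.61560412e-01]
```

View pics/w1.png

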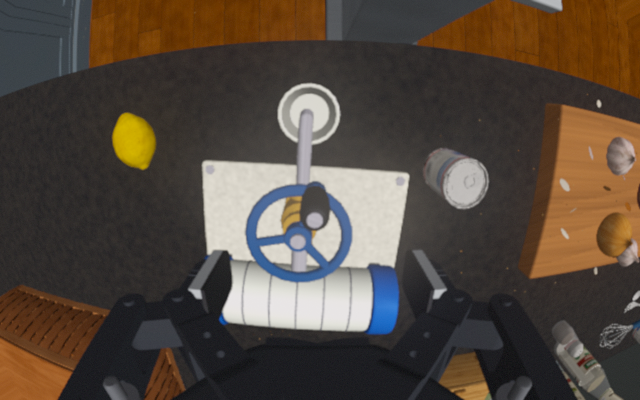

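The wrist view shows the handle's top disc at (315,220), the hub at (297,241) and the spout going up to the cup at (309,112). The tin, at (466,185), is clear of the fingers.

```bash
python3 - <<'E'
from h import *
f=np.load("pics/w1.npz");K,HE=f["K"],f["HE"];p=f["p"]
def wp(uv,z):
    d=np.array([(uv[0]-K[0,2]),(uv[1]-K[1,2])])/K[0,0];r=np.hypot(*d)
    v=np.array([*(d/r*np.sin(r)),np.cos(r)]);T=R.from_quat(f["q"]).as_matrix()
    o=f["pos"]+T@HE[:3,3];v=T@HE[:3,:3]@v
    return (o+v*(z-o[2])/v[2])[:2]
hsv=cv2.cvtColor(p,cv2.COLOR_RGB2HSV);m=cv2.inRange(hsv,(100,90,40),(125,255,255))
m[:170]=0;m[258+25:]=0;m[:,:240]=0;m[:,358:]=0
l=cv2.connectedComponents(m)[1];k=np.bincount(l[l>0]).argmax()
hull=cv2.convexHull(np.argwhere(l==k)[:,::-1].astype(np.float32))[:,0]
w=np.array([wp(u,.112) for u in hull]).astype(np.float32)
C,r=cv2.minEnclosingCircle(w);e=cv2.fitEllipse(w);print("C",C,r,e,"hub",wp((297.5,241),.125))
C=np.array(e[0])
H=wp((315,220),.176);d=H-C;print("H",H,np.hypot(*d),np.degrees(np.arctan2(-d[0],d[1])))
a,b=wp((205,162.5),.012),wp((407,172.5),.012);d=b-a;print("plate",a,b,np.degrees(np.arctan2(-d[0],d[1])))
s=wp((305,116),.081);print("spout",s,np.degrees(np.arctan2(*(C-s)[::-1])),np.linalg.norm(C-s))
E
```

```text
C (0.44926920533180237, -0.23045162856578827) 0.05016443878412247 ((0.4493517279624939, -0.2302083969116211), (0.09843798726797104, 0.0997190773487091), 81.52391815185547) hub [ 0.44758465 -0.22992075]
H [ 0.40687631 -0.21389105] 0.04550183120099126 68.98523461972566
plate [ 0.39720972 -0.35151638] [ 0.41092471 -0.10139845] -3.1386193697517637
spout [ 0.34081941 -0.2235828 ] -3.4934107147061297 0.1087343698931245
```

Request:
step_arm --rows '[{"tx": -0.02, "ty": 0, "tz": 0.3, "rx": 0, "ry": 0, "rz": 0, "gripper": 1}, {"tx": -0.02, "ty": 0, "tz": 0.45, "rx": 0, "ry": 0, "rz": 0, "gripper": 1}, {"tx": -0.02, "ty": 0, "tz": 0.45, "rx": 0, "ry": 0, "rz": 0, "gripper": 1}, {"tx": -0.02, "ty": 0, "tz": 0.45, "rx": 0, "ry": 0, "rz": 0, "gripper": 1}]'

```text
time: 3.25
eef_pos: [0.4056, -0.2125, 0.1967]
tool_rot: [-0.001, 1.0, 0.0, -0.0]
force: [-0.2, 0.0, 0.9]
opening: 0.0854
finger_force: 0.0
```

Request:
step_arm --rows '[{"tx": -0.005, "ty": -0.02, "tz": 0.2, "rx": 0, "ry": 0, "rz": 0, "gripper": 1}, {"tx": -0.005, "ty": -0.02, "tz": 0.365, "rx": 0, "ry": 0, "rz": 0, "gripper": 1}, {"tx": -0.005, "ty": -0.02, "tz": 0.365, "rx": 0, "ry": 0, "rz": 0, "gripper": 1}, {"tx": -0.005, "ty": -0.02, "tz": 0.365, "rx": 0, "ry": 0, "rz": 0, "gripper": 0}, {"tx": -0.005, "ty": -0.02, "tz": 0.365, "rx": 0, "ry": 0, "rz": 0, "gripper": 0}, {"tx": -0.005, "ty": -0.02, "tz": 0.365, "rx": 0, "ry": 0, "rz": 0, "gripper": 0}, {"tx": -0.005, "ty": -0.02, "tz": 0.365, "rx": 0, "ry": 0, "rz": 0, "gripper": 0}, {"tx": -0.005, "ty": -0.02, "tz": 0.365, "rx": 0, "ry": 0, "rz": 0, "gripper": 0}]'

```text
time: 4.05
eef_pos: [0.4063, -0.2163, 0.1534]
tool_rot: [-0.0, 1.0, -0.0, 0.001]
force: [0.2, 1.0, 4.6]
opening: 0.021
finger_force: 58.4
```

Request:
step_arm --rows '[{"tx": 0, "ty": 0, "tz": 0, "rx": 0, "ry": 0, "rz": 0, "gripper": 0}, {"tx": 0, "ty": 0, "tz": 0, "rx": 0, "ry": 0, "rz": 0, "gripper": 0}, {"tx": 0, "ty": 0, "tz": 0, "rx": 0, "ry": 0, "rz": 0, "gripper": 0}, {"tx": 0, "ty": 0, "tz": 0, "rx": 0, "ry": 0, "rz": 0, "gripper": 0}]'

```text
time: 4.45
eef_pos: [0.4063, -0.2163, 0.1534]
tool_rot: [-0.0, 1.0, -0.0, 0.001]
force: [-1.0, 1.5, 6.0]
opening: 0.0214
finger_force: 58.4
```

Request:
step_arm --rows '[{"tx": -0.045, "ty": 0.087, "tz": 0, "rx": 0, "ry": 0, "rz": 0, "gripper": 0}, {"tx": -0.111, "ty": 0.159, "tz": 0, "rx": 0, "ry": 0, "rz": 0, "gripper": 0}, {"tx": -0.194, "ty": 0.212, "tz": 0, "rx": 0, "ry": 0, "rz": 0, "gripper": 0}, {"tx": -0.287, "ty": 0.241, "tz": 0, "rx": 0, "ry": 0, "rz": 0, "gripper": 0}, {"tx": -0.385, "ty": 0.245, "tz": 0, "rx": 0, "ry": 0, "rz": 0, "gripper": 0}, {"tx": -0.481, "ty": 0.224, "tz": 0, "rx": 0, "ry": 0, "rz": 0, "gripper": 0}, {"tx": -0.568, "ty": 0.179, "tz": 0, "rx": 0, "ry": 0, "rz": 0, "gripper": 0}, {"tx": -0.64, "ty": 0.113, "tz": 0, "rx": 0, "ry": 0, "rz": 0, "gripper": 0}]'

```text
time: 5.25
eef_pos: [0.4834, -0.2012, 0.1534]
tool_rot: [-0.001, 1.0, 0.001, 0.0]
force: [-2.3, 3.5, 6.9]
opening: 0.0213
finger_force: 59.0
```

Request:
step_arm --rows '[{"tx": -0.053, "ty": -0.083, "tz": 0, "rx": 0, "ry": 0, "rz": 0, "gripper": 0}, {"tx": -0.082, "ty": -0.176, "tz": 0, "rx": 0, "ry": 0, "rz": 0, "gripper": 0}, {"tx": -0.086, "ty": -0.274, "tz": 0, "rx": 0, "ry": 0, "rz": 0, "gripper": 0}, {"tx": -0.065, "ty": -0.369, "tz": 0, "rx": 0, "ry": 0, "rz": 0, "gripper": 0}, {"tx": -0.02, "ty": -0.456, "tz": 0, "rx": 0, "ry": 0, "rz": 0, "gripper": 0}, {"tx": 0.046, "ty": -0.528, "tz": 0, "rx": 0, "ry": 0, "rz": 0, "gripper": 0}, {"tx": 0.129, "ty": -0.581, "tz": 0, "rx": 0, "ry": 0, "rz": 0, "gripper": 0}, {"tx": 0.222, "ty": -0.611, "tz": 0, "rx": 0, "ry": 0, "rz": 0, "gripper": 0}]'

```text
time: 6.05
eef_pos: [0.457, -0.275, 0.1534]
tool_rot: [-0.001, 1.0, 0.002, 0.002]
force: [2.2, 8.9, 6.8]
opening: 0.0213
finger_force: 59.0
```

Request:
step_arm --rows '[{"tx": 0.098, "ty": -0.004, "tz": 0, "rx": 0, "ry": 0, "rz": 0, "gripper": 0}, {"tx": 0.194, "ty": 0.017, "tz": 0, "rx": 0, "ry": 0, "rz": 0, "gripper": 0}, {"tx": 0.281, "ty": 0.062, "tz": 0, "rx": 0, "ry": 0, "rz": 0, "gripper": 0}, {"tx": 0.353, "ty": 0.128, "tz": 0, "rx": 0, "ry": 0, "rz": 0, "gripper": 0}, {"tx": 0.405, "ty": 0.211, "tz": 0, "rx": 0, "ry": 0, "rz": 0, "gripper": 0}, {"tx": 0.435, "ty": 0.304, "tz": 0, "rx": 0, "ry": 0, "rz": 0, "gripper": 0}, {"tx": 0.439, "ty": 0.402, "tz": 0, "rx": 0, "ry": 0, "rz": 0, "gripper": 0}, {"tx": 0.418, "ty": 0.498, "tz": 0, "rx": 0, "ry": 0, "rz": 0, "gripper": 0}]'

```text
time: 6.85
eef_pos: [0.4061, -0.2166, 0.1534]
tool_rot: [0.0, 1.0, -0.001, 0.0]
force: [1.0, -5.6, 5.8]
opening: 0.0211
finger_force: 59.3
```

Request:
step_arm --rows '[{"tx": -0.045, "ty": 0.087, "tz": 0, "rx": 0, "ry": 0, "rz": 0, "gripper": 0}, {"tx": -0.111, "ty": 0.159, "tz": 0, "rx": 0, "ry": 0, "rz": 0, "gripper": 0}, {"tx": -0.194, "ty": 0.212, "tz": 0, "rx": 0, "ry": 0, "rz": 0, "gripper": 0}, {"tx": -0.287, "ty": 0.241, "tz": 0, "rx": 0, "ry": 0, "rz": 0, "gripper": 0}, {"tx": -0.333, "ty": 0.246, "tz": 0, "rx": 0, "ry": 0, "rz": 0, "gripper": 0}, {"tx": -0.372, "ty": 0.246, "tz": 0, "rx": 0, "ry": 0, "rz": 0, "gripper": 0}, {"tx": -0.372, "ty": 0.246, "tz": 0, "rx": 0, "ry": 0, "rz": 0, "gripper": 0}]'

```text
time: 7.55
eef_pos: [0.4511, -0.1854, 0.1534]
tool_rot: [-0.001, 1.0, 0.001, 0.0]
force: [0.1, 2.2, 8.6]
opening: 0.021
finger_force: 59.8
```

Request:
step_arm --rows '[{"tx": -0.02, "ty": -0.001, "tz": 0, "rx": 0, "ry": 0, "rz": 0, "gripper": 0}, {"tx": -0.035, "ty": -0.003, "tz": 0, "rx": 0, "ry": 0, "rz": 0, "gripper": 0}, {"tx": -0.035, "ty": -0.003, "tz": 0, "rx": 0, "ry": 0, "rz": 0, "gripper": 0}, {"tx": -0.035, "ty": -0.003, "tz": 0, "rx": 0, "ry": 0, "rz": 0, "gripper": 0}]'

```text
time: 7.95
eef_pos: [0.4523, -0.1855, 0.1533]
tool_rot: [-0.0, 1.0, 0.001, -0.002]
force: [-9.6, 1.7, 15.2]
opening: 0.0214
finger_force: 60.6
```

Request:
step_arm --rows '[{"tx": -0.02, "ty": -0.002, "tz": 0, "rx": 0, "ry": 0, "rz": 0, "gripper": 0}, {"tx": -0.04, "ty": -0.005, "tz": 0, "rx": 0, "ry": 0, "rz": 0, "gripper": 0}, {"tx": -0.04, "ty": -0.005, "tz": 0, "rx": 0, "ry": 0, "rz": 0, "gripper": 0}, {"tx": -0.04, "ty": -0.005, "tz": 0, "rx": 0, "ry": 0, "rz": 0, "gripper": 0}]'

```text
time: 8.35
eef_pos: [0.4529, -0.1854, 0.1531]
tool_rot: [0.0, 1.0, 0.001, -0.007]
force: [-22.3, 2.2, 25.1]
opening: 0.0216
finger_force: 61.6
```

Request:
step_arm --rows '[{"tx": 0.0945, "ty": 0.008, "tz": 0, "rx": 0, "ry": 0, "rz": 0, "gripper": 0}, {"tx": 0.192, "ty": -0.005, "tz": 0, "rx": 0, "ry": 0, "rz": 0, "gripper": 0}, {"tx": 0.282, "ty": -0.042, "tz": 0, "rx": 0, "ry": 0, "rz": 0, "gripper": 0}, {"tx": 0.36, "ty": -0.102, "tz": 0, "rx": 0, "ry": 0, "rz": 0, "gripper": 0}, {"tx": 0.419, "ty": -0.179, "tz": 0, "rx": 0, "ry": 0, "rz": 0, "gripper": 0}, {"tx": 0.457, "ty": -0.27, "tz": 0, "rx": 0, "ry": 0, "rz": 0, "gripper": 0}, {"tx": 0.4695, "ty": -0.367, "tz": 0, "rx": 0, "ry": 0, "rz": 0, "gripper": 0}, {"tx": 0.457, "ty": -0.464, "tz": 0, "rx": 0, "ry": 0, "rz": 0, "gripper": 0}]'

```text
time: 9.15
eef_pos: [0.4053, -0.2416, 0.1534]
tool_rot: [-0.001, 1.0, 0.002, 0.001]
force: [2.9, 4.7, 8.5]
opening: 0.0211
finger_force: 59.9
```

Request:
step_arm --rows '[{"tx": -0.038, "ty": -0.09, "tz": 0, "rx": 0, "ry": 0, "rz": 0, "gripper": 0}, {"tx": -0.097, "ty": -0.168, "tz": 0, "rx": 0, "ry": 0, "rz": 0, "gripper": 0}, {"tx": -0.175, "ty": -0.228, "tz": 0, "rx": 0, "ry": 0, "rz": 0, "gripper": 0}, {"tx": -0.265, "ty": -0.265, "tz": 0, "rx": 0, "ry": 0, "rz": 0, "gripper": 0}, {"tx": -0.362, "ty": -0.278, "tz": 0, "rx": 0, "ry": 0, "rz": 0, "gripper": 0}, {"tx": -0.459, "ty": -0.265, "tz": 0, "rx": 0, "ry": 0, "rz": 0, "gripper": 0}, {"tx": -0.55, "ty": -0.228, "tz": 0, "rx": 0, "ry": 0, "rz": 0, "gripper": 0}, {"tx": -0.627, "ty": -0.168, "tz": 0, "rx": 0, "ry": 0, "rz": 0, "gripper": 0}]'

```text
time: 9.95
eef_pos: [0.48, -0.2633, 0.1533]
tool_rot: [0.0, 1.0, -0.0, -0.001]
force: [-4.4, -1.5, 9.7]
opening: 0.0213
finger_force: 59.9
```

Request:
step_arm --rows '[{"tx": -0.06, "ty": 0.078, "tz": 0, "rx": 0, "ry": 0, "rz": 0, "gripper": 0}, {"tx": -0.097, "ty": 0.168, "tz": 0, "rx": 0, "ry": 0, "rz": 0, "gripper": 0}, {"tx": -0.11, "ty": 0.265, "tz": 0, "rx": 0, "ry": 0, "rz": 0, "gripper": 0}, {"tx": -0.097, "ty": 0.362, "tz": 0, "rx": 0, "ry": 0, "rz": 0, "gripper": 0}, {"tx": -0.06, "ty": 0.453, "tz": 0, "rx": 0, "ry": 0, "rz": 0, "gripper": 0}, {"tx": 0, "ty": 0.53, "tz": 0, "rx": 0, "ry": 0, "rz": 0, "gripper": 0}, {"tx": 0.078, "ty": 0.59, "tz": 0, "rx": 0, "ry": 0, "rz": 0, "gripper": 0}, {"tx": 0.168, "ty": 0.627, "tz": 0, "rx": 0, "ry": 0, "rz": 0, "gripper": 0}]'

```text
time: 10.75
eef_pos: [0.4613, -0.187, 0.1534]
tool_rot: [-0.001, 1.0, 0.0, 0.002]
force: [3.9, -2.4, 5.8]
opening: 0.0216
finger_force: 59.6
```

Request:
step_arm --rows '[{"tx": 0.097, "ty": 0.013, "tz": 0, "rx": 0, "ry": 0, "rz": 0, "gripper": 0}, {"tx": 0.194, "ty": 0, "tz": 0, "rx": 0, "ry": 0, "rz": 0, "gripper": 0}, {"tx": 0.285, "ty": -0.0375, "tz": 0, "rx": 0, "ry": 0, "rz": 0, "gripper": 0}, {"tx": 0.362, "ty": -0.097, "tz": 0, "rx": 0, "ry": 0, "rz": 0, "gripper": 0}, {"tx": 0.422, "ty": -0.175, "tz": 0, "rx": 0, "ry": 0, "rz": 0, "gripper": 0}, {"tx": 0.459, "ty": -0.265, "tz": 0, "rx": 0, "ry": 0, "rz": 0, "gripper": 0}, {"tx": 0.472, "ty": -0.362, "tz": 0, "rx": 0, "ry": 0, "rz": 0, "gripper": 0}, {"tx": 0.459, "ty": -0.459, "tz": 0, "rx": 0, "ry": 0, "rz": 0, "gripper": 0}]'

```text
time: 11.55
eef_pos: [0.4052, -0.2414, 0.1533]
tool_rot: [-0.001, 1.0, 0.002, 0.001]
force: [3.8, 5.3, 9.7]
opening: 0.0211
finger_force: 60.0
```

Request:
step_arm --rows '[{"tx": -0.038, "ty": -0.09, "tz": 0, "rx": 0, "ry": 0, "rz": 0, "gripper": 0}, {"tx": -0.097, "ty": -0.168, "tz": 0, "rx": 0, "ry": 0, "rz": 0, "gripper": 0}, {"tx": -0.175, "ty": -0.228, "tz": 0, "rx": 0, "ry": 0, "rz": 0, "gripper": 0}, {"tx": -0.265, "ty": -0.265, "tz": 0, "rx": 0, "ry": 0, "rz": 0, "gripper": 0}, {"tx": -0.362, "ty": -0.278, "tz": 0, "rx": 0, "ry": 0, "rz": 0, "gripper": 0}, {"tx": -0.459, "ty": -0.265, "tz": 0, "rx": 0, "ry": 0, "rz": 0, "gripper": 0}, {"tx": -0.55, "ty": -0.228, "tz": 0, "rx": 0, "ry": 0, "rz": 0, "gripper": 0}, {"tx": -0.627, "ty": -0.168, "tz": 0, "rx": 0, "ry": 0, "rz": 0, "gripper": 0}]'

```text
time: 12.35
eef_pos: [0.4798, -0.2633, 0.1534]
tool_rot: [0.0, 1.0, -0.001, -0.001]
force: [-4.3, -2.6, 10.3]
opening: 0.0216
finger_force: 60.0
```

Request:
step_arm --rows '[{"tx": -0.06, "ty": 0.078, "tz": 0, "rx": 0, "ry": 0, "rz": 0, "gripper": 0}, {"tx": -0.097, "ty": 0.168, "tz": 0, "rx": 0, "ry": 0, "rz": 0, "gripper": 0}, {"tx": -0.11, "ty": 0.265, "tz": 0, "rx": 0, "ry": 0, "rz": 0, "gripper": 0}, {"tx": -0.097, "ty": 0.362, "tz": 0, "rx": 0, "ry": 0, "rz": 0, "gripper": 0}, {"tx": -0.06, "ty": 0.453, "tz": 0, "rx": 0, "ry": 0, "rz": 0, "gripper": 0}, {"tx": 0, "ty": 0.53, "tz": 0, "rx": 0, "ry": 0, "rz": 0, "gripper": 0}, {"tx": 0.078, "ty": 0.59, "tz": 0, "rx": 0, "ry": 0, "rz": 0, "gripper": 0}, {"tx": 0.168, "ty": 0.627, "tz": 0, "rx": 0, "ry": 0, "rz": 0, "gripper": 0}]'

```text
time: 13.15
eef_pos: [0.4612, -0.187, 0.1534]
tool_rot: [-0.001, 1.0, 0.0, 0.002]
force: [4.2, -1.9, 6.8]
opening: 0.0213
finger_force: 59.6
```

Request:
step_arm --rows '[{"tx": 0.04, "ty": 0.008, "tz": 0, "rx": 0, "ry": 0, "rz": 0, "gripper": 0}, {"tx": 0.073, "ty": 0.012, "tz": 0, "rx": 0, "ry": 0, "rz": 0, "gripper": 0}, {"tx": 0.073, "ty": 0.012, "tz": 0, "rx": 0, "ry": 0, "rz": 0, "gripper": 0}, {"tx": 0.073, "ty": 0.012, "tz": 0, "rx": 0, "ry": 0, "rz": 0, "gripper": 0}, {"tx": 0.073, "ty": 0.012, "tz": 0, "rx": 0, "ry": 0, "rz": 0, "gripper": 0}, {"tx": 0.073, "ty": 0.012, "tz": 0, "rx": 0, "ry": 0, "rz": 0, "gripper": 0}]'

```text
time: 13.75
eef_pos: [0.4512, -0.1855, 0.1534]
tool_rot: [-0.0, 1.0, 0.001, 0.0]
force: [0.6, 0.9, 9.1]
opening: 0.021
finger_force: 59.9
```

```bash
python3 - <<'E'
from h import *
from rig import bot
f=bot.grab_frame("wrist");cv2.imwrite("pics/w2.png",f["pixels"][:,:,::-1])
E
```

```text
(no output)
```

View pics/w2.png

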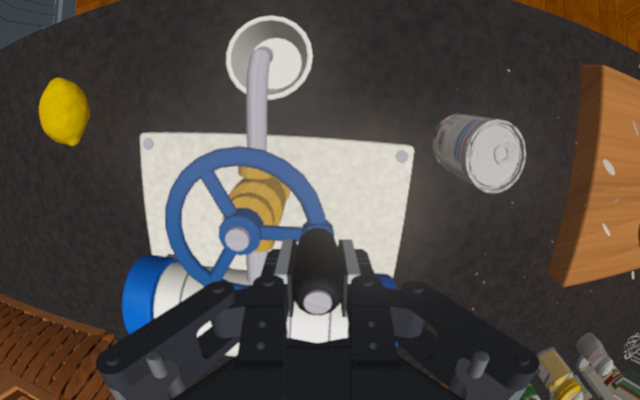

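The handle is held between the pads at about (318,270), on the plate's +y side. The cup (268,57), tin (495,155) and lemon (65,112) are still standing. The TCP is within 1.7 mm of its position at the stop, two turns on, so I'm handing in.

```bash
python3 -c "
from rig import bot
print(bot.job_done())"
```

```text
the job is handed in; nothing more can be done
None
```

I closed the valve against its stop, opened it two full turns to within about 2 degrees by the arm's position, and handed the job in at about 14 s still gripping the handle; the cup, lemon and tin were left standing, and no verdict came back.

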